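# Feel for the empty nest, then seat the green test piece

### The job

One of the two blue nests on the measuring plate still has a flat grey disc from the last run lying in it. Close the empty gripper and feel gently down into the nests with the fingertips until you have touched the bare black floor of the empty one; only then pick up the green test piece and set it upright in that empty nest, fully down on its floor, and let go. Leave the yellow test piece alone.

Things in the scene. Friction and masses are not known exactly. Their poses are not given: they have to be found in the camera images.
- nest_a: blue square frame fixed on the plate (plate top 16 mm above the work surface), 100 x 100 x 40 mm high, walls 10 mm; well 80 x 80 mm. Origin: centre of underside; z up, x, y along the walls. Black floor 10 mm above origin, rim 40 mm. The floor is sprung: sinks up to 6 mm, 3 N to start, 10 N fully down. A loose grey disc (60 mm across, 15 mm thick) on the floor stops fingertips at 25 mm
- nest_b: the other nest, the same in every way; origin and axes alike. Exactly one of the two nests, either one, has the grey disc in it
- green_piece_center (a point): centre (half-way up its axis, z to its top) of the loose green piece, standing upright on the plate; round, stepped, 84 mm high, 0.1-0.2 kg. Above its underside: foot 56 mm across to 26 mm, step 42 mm across to 34 mm, neck 30 mm across to 84 mm. Grip the neck from above: 8 mm below to 42 mm above this point. Seated on a bare nest floor, this point is 52 mm above the nest's origin
- yellow_piece_center (a point): centre, half-way up, of a loose yellow bystander of the same shape and size, standing on the plate; leave alone
Not all that is in view belongs to the job. Of the things shaped like the part that bears green_piece_center, the green one is meant.

How it is judged (in metres and radians):
On the way:
1. the empty fingers have touched the bare floor of the empty nest, before the green piece is taken (distance of green_piece_center from where it was at the start of the episode below 0.03 m and ((contact force between the fingers and nest_a above 0.5 N and z of the grasp point in the frame of nest_a below 0.036 m and horizontal distance between the grasp point and nest_a below 0.035 m) or (contact force between the fingers and nest_b above 0.5 N and z of the grasp point in the frame of nest_b below 0.036 m and horizontal distance between the grasp point and nest_b below 0.035 m))).
At the end, for the whole second after the job is handed in: The green test piece stands upright (within about 8 degrees) inside a nest, within 22 mm of its middle, with its foot down on the nest's bare floor (within 6 mm), and released (angle between green_piece_center's own z axis and vertical below 0.15 rad and ((horizontal distance between green_piece_center and nest_a below 0.022 m and z of green_piece_center in the frame of nest_a below 0.058 m) or (horizontal distance between green_piece_center and nest_b below 0.022 m and z of green_piece_center in the frame of nest_b below 0.058 m))); the robot touches nothing.
It fails at once if the yellow test piece is moved by more than 30 mm or knocked over (distance of yellow_piece_center from where it was at the start of the episode above 0.03 m or angle between yellow_piece_center's own z axis and vertical above 0.4 rad).
It fails at once if the fingers press on a nest with more than 60 N (contact force between the fingers and nest_a above 60 N or contact force between the fingers and nest_b above 60 N).
It also fails if it takes over 64 s, if anything falls off the work surface, if the arm or the gripper's body presses on something with over 40 N, if the wrist force passes 120 N, or if a joint passes its speed limit or range.

### The arm

A 6-joint arm with a two-finger parallel gripper is mounted at the origin on the work surface. World frame = base frame: x ahead of the robot, y to its left, z up, the work surface at z = 0. Lengths are in m, angles in degrees, forces in N, time in s.
With the tool pointing down it reaches from about 0.4 to 0.825 m from the base axis. Payload 7 kg.
Tool frame: the origin (TCP) lies midway between the tips of the shut fingers; the grasp point (between the pads) lies 19 mm behind it; z points along the fingers, y is the line along which they close (so a half turn about z gives the same grasp; the last joint's range is limited). The gripper opens to 88 mm and grips with 3 to 60 N. Pads are 19 mm wide; open, the fingers measure 130 mm over their backs; the gripper's body (78 mm by 193 mm) begins 47 mm behind the grasp point.
Start: joints at [-57.004, 20.546, 0.682, 0, -70.136, -16.507], TCP at [0.192, -0.647, 0.227] pointing down, gripper open.
Joint ranges: [-176.03, 176.03], [-82.01, 121.73], [-58.28, 71.71], [-173.87, 95.51], [-174.79, -0.11], [-173.66, 173.66]. Speed limits (degrees/s): [136.94, 136.94, 172.46, 180, 180, 180].

### API

Orientations are given as [roll, pitch, yaw] about the fixed x, y, z axes, in that order (R = Rz(yaw) Ry(pitch) Rx(roll)).
In Python, from plant import telemetry, viewer, workorder gives the robot as it stands. The module is installed in compiled form; this text tells all that it offers.
- The arm moves only by the tool carry_out, never from a script. Its argument "rows" is a list of rows, each a list of 6 numbers: the shift along the tool's x, y, z in m, then the turn, a rotation vector about the tool's x, y, z in rad. In form: [[tx, ty, tz, ax, ay, az], ...]. A call has 1 to 8 rows; each row is the pose to reach, as a shift and turn from the pose commanded when the call began, along the tool's axes at that moment; what a row does not reach only later rows make up. A row lasts 1/8 s, in which the tool goes at most 62.5 mm and 10.7 degrees, less where a joint would pass 70% of its speed; a pose out of reach is approached as far as the arm can. A call with a gripper value outside its range is refused whole. "grip" is the gripper's target within -1 to 1 (fully open at 1, half-way at 0, shut at -1), set as the call begins (left out, the last holds). The fingers move at their own pace and stop on an object; the grip force is fixed at half the most. Time passes only in rows, so rows that repeat a pose let the fingers close. It gives the time, the measured TCP pose, the force, the opening and the grip force at its end, in the units of the state.
- telemetry.get_obs(): the state, without advancing time (a new reading comes with each control period).
- viewer.snapshot(name): name is "scene" or "top" or "wrist"; returns the picture (480x640x3 uint8, red, green, blue); there is no depth.
- viewer.camera_info(name): a dict with "intrinsics" (3x3 intrinsics, pixels), "extrinsics" (4x4, takes a point from camera to world coordinates); the wrist camera has in their place "tool_from_camera" (4x4, takes a point from camera to tool coordinates, whose origin is the TCP and whose axes are the flange's). Camera axes: x right, y down, z forward; pixel columns grow to the right and rows downward; lengths in m; the calibration is good to about 2 mm. The wrist camera is an equidistant fisheye: a pixel r from the principal point sees the ray r / f radians off the axis. A picture is of the moment at which its call begins: read the wrist's pose just before it. camera_info takes no time and is no camera call.
- workorder.close_job(): hands the job in; it is judged then, once.
The state is a dict: "clock": time; "joint_pos": joint angles; "qvel": joint speeds; "tau": joint torques, N m; "tool_pos": TCP position; "orientation": TCP orientation; "force": force on the tool from outside, world axes, zero at the start; "moment": the same for the moment, N m; "opening": finger opening in m; "gripper_force": force on a finger pad.
Only numpy, scipy, OpenCV 4.12 (cv2) and the standard library are available. Lean on these libraries where they do the work, as an engineer would, in place of code of your own. Each camera call takes 0.05 s, during which the arm holds its last target. There are 200 camera calls.

## Working session

There is one attempt and no reset: what is moved stays moved. The work goes in short steps, Python scripts to look and compute and a tool call to move; the robot and the scene stay as the last step left them, time stands still between calls to the robot, and variables do not carry over. Pictures are saved under pics/ and viewed, at most 10 in all, crops included, and the job is handed in when it is done.

Besides the shell and the picture viewer there is one more tool, called after "Emit:" as a command line: name --pt "numbers of a row" for each row, then --argument value for the rest. carry_out: Moves the arm, as the interface text tells. Its arguments: {"type":"object","properties":{"rows":{"type":"array"},"grip":{"type":"number"}},"required":["rows"]}

```bash
mkdir -p pics; python3 - <<'E'
from plant import telemetry, viewer
import cv2,numpy as np
np.set_printoptions(precision=4,suppress=True)
print(telemetry.get_obs())
for n in ["top","scene"]:
    cv2.imwrite(f"pics/{n}0.png",viewer.snapshot(n)[:,:,::-1])
for n in ["top","scene","wrist"]: print(n,viewer.camera_info(n))
E
```

```text
{'clock': 0.0, 'joint_pos': array([-57.0017,  20.5904,   0.6322,  -0.0189, -70.1359, -16.5067]), 'qvel': array([-0.0318, -0.1144, -0.0939, -0.0329, -0.0544,  0.0189]), 'tau': array([ -0.0003, -58.2721,  29.3075,   6.9977,   0.007 ,  -0.0002]), 'tool_pos': array([ 0.1914, -0.6468,  0.2256]), 'orientation': array([ 179.9048,   -0.0097, -163.5148]), 'force': array([-0.4306, -0.4529, -0.0155]), 'moment': array([-0.0299,  0.0115,  0.0611]), 'gripper_force': 0.0, 'opening': 0.0879248102359635}
top {'intrinsics': array([[478.737 ,   0.    , 316.8175],
       [  0.    , 478.737 , 239.115 ],
       [  0.    ,   0.    ,   1.    ]]), 'extrinsics': array([[ 0.0055, -0.9898,  0.1424,  0.3714],
       [-0.9999, -0.0039,  0.0113, -0.0477],
       [-0.0106, -0.1425, -0.9897,  0.8633],
       [ 0.    ,  0.    ,  0.    ,  1.    ]])}
scene {'intrinsics': array([[530.0473,   0.    , 322.7722],
       [  0.    , 530.0473, 238.5548],
       [  0.    ,   0.    ,   1.    ]]), 'extrinsics': array([[ 0.2359,  0.5474, -0.8029,  1.2504],
       [ 0.9717, -0.1193,  0.2041, -0.2256],
       [ 0.016 , -0.8283, -0.56  ,  0.5869],
       [ 0.    ,  0.    ,  0.    ,  1.    ]])}
wrist {'intrinsics': array([[371.6483,   0.    , 313.7552],
       [  0.    , 371.6483, 240.1351],
       [  0.    ,   0.    ,   1.    ]]), 'tool_from_camera': array([[ 0.0007, -0.9662, -0.2576,  0.0687],
       [ 1.    ,  0.001 , -0.0008,  0.0007],
       [ 0.001 , -0.2576,  0.9662, -0.1582],
       [ 0.    ,  0.    ,  0.    ,  1.    ]])}
```

View pics/top0.png

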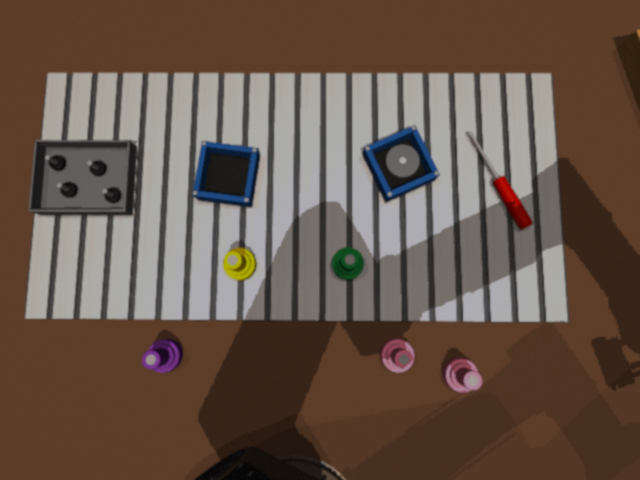

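View pics/scene0.png

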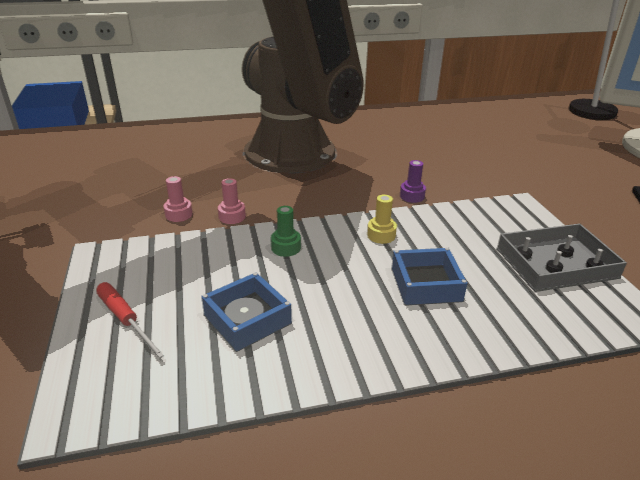

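```bash
cat > h.py <<'E'
import numpy as np
from plant import telemetry, viewer
def px(n,u,v,z):
    c=viewer.camera_info(n);K=c["intrinsics"];T=c["extrinsics"]
    d=T[:3,:3]@np.linalg.solve(K,[u,v,1]);o=T[:3,3]
    return o+d*(z-o[2])/d[2]
def proj(n,p):
    c=viewer.camera_info(n);T=c["extrinsics"];q=c["intrinsics"]@(T[:3,:3].T@(np.array(p)-T[:3,3]));return q[:2]/q[2]
E
python3 - <<'E'
import cv2
a=cv2.imread("pics/top0.png");b=cv2.imread("pics/scene0.png")
t=cv2.resize(a[130:290,185:375],None,fx=4,fy=4,interpolation=cv2.INTER_CUBIC)[:,:]
t=t[:600]
cv2.imwrite("pics/c1.png",cv2.resize(a[135:285,185:375],None,fx=4,fy=4,interpolation=cv2.INTER_CUBIC))
cv2.imwrite("pics/c2.png",cv2.resize(b[180:320,265:465],None,fx=4,fy=4,interpolation=cv2.INTER_CUBIC))
E
```

```text
(no output)
```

View pics/c1.png

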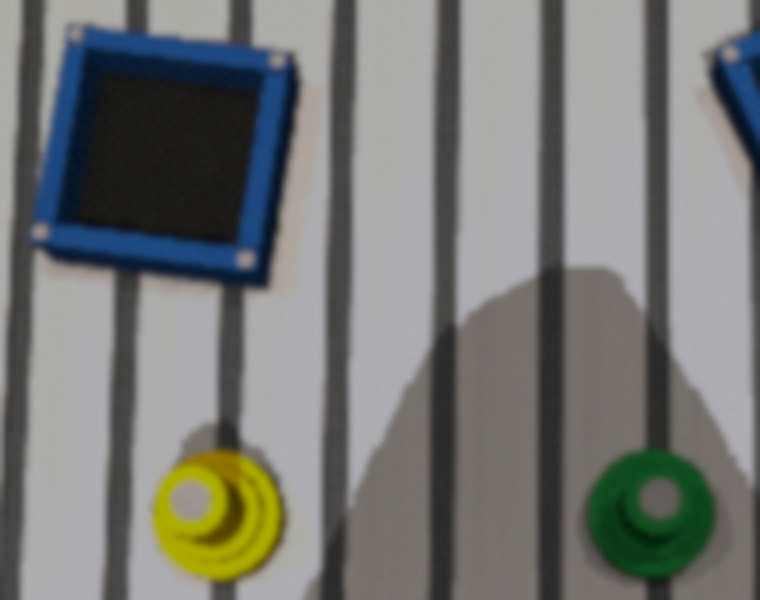

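View pics/c2.png

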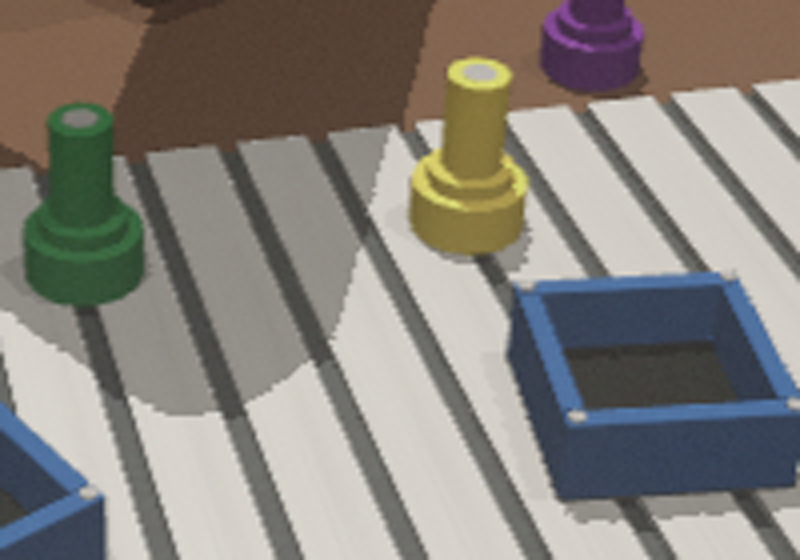

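The candidates shaped like the piece are green (348,262), yellow (239,262), purple (162,356) and two pink ones (398,356) and (463,376). Only the piece at (348,262) is green and standing on the plate, and both crops confirm it. The left nest, crop screws (76,34), (280,60), (247,259), (40,232), shows a bare black floor. The right nest holds the disc.

```bash
python3 - <<'E'
from h import *
np.set_printoptions(precision=4,suppress=True)
t=lambda x,y,z:px("top",185+(x+.5)/4-.5,135+(y+.5)/4-.5,z)
s=lambda x,y,z:px("scene",265+(x+.5)/4-.5,180+(y+.5)/4-.5,z)
C=np.array([t(*p,.056) for p in [(76,34),(280,60),(247,259),(40,232)]])
print(C,"c",C.mean(0),[np.linalg.norm(C[i]-C[i-1]) for i in range(4)])
S=np.array([s(*p,.056) for p in [(528,287),(730,276),(795,404),(576,415)]]);print("scene c",S.mean(0))
for i,j in [(1,0),(2,3)]: d=C[i]-C[j];print("ang",np.degrees(np.arctan2(d[1],d[0])))
for i,j in [(1,2),(0,3)]: d=C[i]-C[j];print("ang",np.degrees(np.arctan2(d[1],d[0])))
print("green top",t(659,499,.1),"foot",t(651,513,.042),"scene top",s(80,118,.1))
print("yellow top",t(191,500,.1),"scene",s(479,73,.1))
o=telemetry.get_obs();print(o['tool_pos'],o['orientation'])
E
```

```text
[[0.6574 0.1615 0.056 ]
 [0.6457 0.0714 0.056 ]
 [0.5564 0.0835 0.056 ]
 [0.5681 0.1736 0.056 ]] c [0.6069 0.1225 0.056 ] [np.float64(0.09006900424072856), np.float64(0.0908820734220832), np.float64(0.09005185703531196), np.float64(0.09088573501839421)]
scene c [0.6047 0.1224 0.056 ]
ang -97.39621976806573
ang -97.38542354167213
ang -7.738580461379211
ang -7.74084355665429
green top [ 0.4487 -0.0913  0.1   ] foot [ 0.4485 -0.0912  0.042 ] scene top [ 0.4467 -0.0925  0.1   ]
yellow top [0.4475 0.0962 0.1   ] scene [0.4455 0.0955 0.1   ]
[ 0.1914 -0.6468  0.2257] [ 179.9127   -0.0091 -163.5152]
```

Emit:
carry_out --pt "-0.025 0.025 0 0 0 0" --pt "-0.065 0.065 0 0 0 0" --pt "-0.105 0.105 0 0 0 0" --pt "-0.145 0.146 0 0 0 0" --pt "-0.185 0.186 0 0 0 0" --pt "-0.225 0.227 0 0 0 0" --pt "-0.265 0.267 0 0 0 0" --pt "-0.305 0.308 0 0 0 0" --grip -1

```text
clock: 1.1
tool_pos: [0.397, -0.2636, 0.2265]
orientation: [180.0, 0.0, -163.5]
force: [0.5, -1.0, 0.2]
opening: 0.0132
gripper_force: 0.0
```

Emit:
carry_out --pt "-0.04 0.04 0 0 0 0" --pt "-0.085 0.085 0 0 0 0" --pt "-0.13 0.13 0 0 0 0" --pt "-0.175 0.175 0 0 0 0" --pt "-0.22 0.22 0 0 0 0" --pt "-0.26 0.261 0 0 0 0" --pt "-0.295 0.297 0 0 0 0" --pt "-0.3105 0.3125 0 0 0 0"

```text
clock: 2.1
tool_pos: [0.6062, 0.1248, 0.2256]
orientation: [-180.0, -0.1, -163.4]
force: [0.3, -0.5, -0.8]
opening: 0.0006
gripper_force: 0.0
```

Emit:
carry_out --pt "0 0 0.02 0 0 0" --pt "0 0 0.05 0 0 0" --pt "0 0 0.08 0 0 0" --pt "0 0 0.11 0 0 0" --pt "0 0 0.13 0 0 0" --pt "0 0 0.14 0 0 0" --pt "0 0 0.14 0 0 0" --pt "0 0 0.14 0 0 0"

```text
clock: 3.1
tool_pos: [0.6062, 0.1225, 0.0875]
orientation: [180.0, 0.1, -163.5]
force: [-0.2, -0.6, -0.8]
opening: 0.0008
gripper_force: 0.0
```

Emit:
carry_out --pt "0 0 0.01 0 0 0" --pt "0 0 0.02 0 0 0" --pt "0 0 0.03 0 0 0" --pt "0 0 0.036 0 0 0" --pt "0 0 0.04 0 0 0" --pt "0 0 0.043 0 0 0" --pt "0 0 0.046 0 0 0" --pt "0 0 0.048 0 0 0"

```text
clock: 4.1
tool_pos: [0.6057, 0.1225, 0.0385]
orientation: [180.0, 0.0, -163.5]
force: [0.8, 0.2, 0.2]
opening: 0.0009
gripper_force: 0.0
```

Emit:
carry_out --pt "0 0 0.002 0 0 0" --pt "0 0 0.004 0 0 0" --pt "0 0 0.005 0 0 0" --pt "0 0 0.006 0 0 0" --pt "0 0 0.007 0 0 0" --pt "0 0 0.008 0 0 0" --pt "0 0 0.008 0 0 0"

```text
clock: 4.97
tool_pos: [0.6056, 0.1225, 0.0305]
orientation: [-180.0, -0.0, -163.5]
force: [0.5, -0.6, 0.4]
opening: 0.0006
gripper_force: 0.0
```

Already below disc height (0.041), and no contact yet. I'll keep feeling downwards.

Emit:
carry_out --pt "0 0 0.001 0 0 0" --pt "0 0 0.002 0 0 0" --pt "0 0 0.003 0 0 0" --pt "0 0 0.004 0 0 0" --pt "0 0 0.005 0 0 0" --pt "0 0 0.006 0 0 0" --pt "0 0 0.006 0 0 0"

```text
clock: 5.85
tool_pos: [0.6056, 0.1224, 0.0248]
orientation: [-180.0, 0.0, -163.5]
force: [-2.5, -0.3, 5.4]
opening: 0.0002
gripper_force: 2.4
```

Contact of 5.4 N at z = 0.0248: the bare floor is at 0.026 and the disc would be at 0.041, so this nest is empty. Next I go up and over to green.

Emit:
carry_out --pt "0 0 -0.03 0 0 0" --pt "0 0 -0.08 0 0 0" --pt "0 0 -0.13 0 0 0" --pt "0 0 -0.14 0 0 0"

```text
clock: 6.35
tool_pos: [0.6076, 0.1232, 0.1685]
orientation: [180.0, 0.4, -163.5]
force: [1.2, 0.5, 0.0]
opening: 0.0004
gripper_force: 0.0
```

Emit:
carry_out --pt "0.03 -0.0227 0 0 0 0" --pt "0.07 -0.053 0 0 0 0" --pt "0.11 -0.0832 0 0 0 0" --pt "0.15 -0.1135 0 0 0 0" --pt "0.18 -0.1362 0 0 0 0" --pt "0.202 -0.153 0 0 0 0" --pt "0.212 -0.1605 0 0 0 0" --pt "0.212 -0.1605 0 0 0 0" --grip 1

```text
clock: 7.35
tool_pos: [0.4477, -0.0919, 0.1644]
orientation: [180.0, -0.0, -163.6]
force: [1.0, -0.7, 0.9]
opening: 0.0751
gripper_force: 0.0
```

```bash
python3 - <<'E'
from h import *
import cv2
print(telemetry.get_obs()['tool_pos'],telemetry.get_obs()['opening'])
cv2.imwrite("pics/w1.png",viewer.snapshot("wrist")[:,:,::-1])
i=viewer.camera_info("wrist");T=i["tool_from_camera"];K=i["intrinsics"]
for z in (0.061,0.0):  # green cap height below tcp; tcp itself
    q=T[:3,:3].T@(np.array([0,0,z])-T[:3,3]);th=np.arctan2(np.hypot(*q[:2]),q[2]);print(z,K[:2,2]+K[0,0]*th*q[:2]/np.hypot(*q[:2]))
E
```

```text
[ 0.44771292 -0.09187695  0.1643804 ] 0.07506815287882515
0.061 [312.8609526  256.14329897]
0.0 [312.42316666 295.51036368]
```

View pics/w1.png

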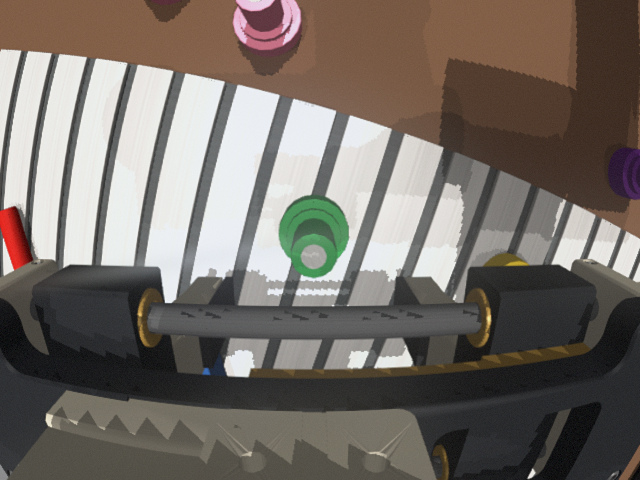

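The wrist view shows the green cap at (313,255), where it was predicted at (313,256), so the gripper is centred. Going down.

Emit:
carry_out --pt "0 0 0.015 0 0 0" --pt "0 0 0.04 0 0 0" --pt "0 0 0.065 0 0 0" --pt "0 0 0.085 0 0 0" --pt "0 0 0.098 0 0 0" --pt "0 0 0.105 0 0 0" --pt "0 0 0.105 0 0 0"

```text
clock: 8.28
tool_pos: [0.4481, -0.0915, 0.0594]
orientation: [-180.0, -0.0, -163.5]
force: [0.6, -0.1, -0.7]
opening: 0.0875
gripper_force: 0.0
```

Emit:
carry_out --pt "0 0 0 0 0 0" --pt "0 0 0 0 0 0" --pt "0 0 0 0 0 0" --pt "0 0 0 0 0 0" --pt "0 0 0 0 0 0" --pt "0 0 0 0 0 0" --pt "0 0 0 0 0 0" --pt "0 0 0 0 0 0" --grip -1

```text
clock: 9.28
tool_pos: [0.4478, -0.0916, 0.0595]
orientation: [180.0, -0.0, -163.5]
force: [-0.7, -1.4, 0.4]
opening: 0.0296
gripper_force: 30.0
```

Emit:
carry_out --pt "0 0 -0.01 0 0 0" --pt "0 0 -0.03 0 0 0" --pt "0 0 -0.055 0 0 0" --pt "0 0 -0.08 0 0 0" --pt "0 0 -0.1 0 0 0" --pt "0 0 -0.115 0 0 0" --pt "0 0 -0.12 0 0 0" --pt "0 0 -0.12 0 0 0"

```text
clock: 10.28
tool_pos: [0.4478, -0.0916, 0.1797]
orientation: [180.0, 0.0, -163.5]
force: [-0.1, -0.8, -1.3]
opening: 0.0293
gripper_force: 30.0
```

Emit:
carry_out --pt "-0.02 0.015 0 0 0 0" --pt "-0.05 0.0378 0 0 0 0" --pt "-0.085 0.0643 0 0 0 0" --pt "-0.12 0.0908 0 0 0 0" --pt "-0.155 0.1173 0 0 0 0" --pt "-0.185 0.14 0 0 0 0" --pt "-0.204 0.1545 0 0 0 0" --pt "-0.212 0.1605 0 0 0 0"

```text
clock: 11.28
tool_pos: [0.6061, 0.1242, 0.178]
orientation: [-180.0, -0.1, -163.4]
force: [0.5, 0.3, -1.4]
opening: 0.0294
gripper_force: 30.0
```

```bash
python3 - <<'E'
from h import *
import cv2
o=telemetry.get_obs();print(o['tool_pos'],o['opening'],o['force'],o['gripper_force'])
b=viewer.snapshot("scene")[:,:,::-1]
cv2.imwrite("pics/s2.png",cv2.resize(b[100:320,280:520],None,fx=2.5,fy=2.5))
E
```

```text
[0.60606356 0.12424524 0.17796989] 0.02943321207678125 [ 0.5257327   0.34698205 -1.39659564] 29.99566286802292
```

View pics/s2.png

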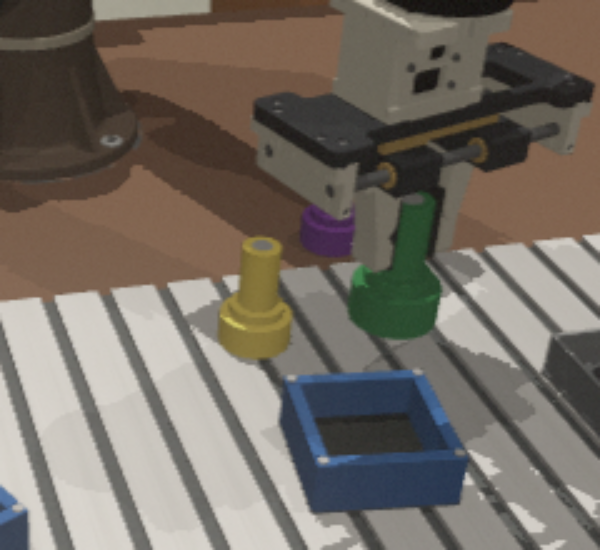

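The piece is held upright at about (395,300) in the crop, above the nest, and yellow is untouched. Lowering it in; it should seat at TCP z of about 0.0695.

Emit:
carry_out --pt "0 0 0.01 0 0 0" --pt "0 0 0.03 0 0 0" --pt "0 0 0.05 0 0 0" --pt "0 0 0.07 0 0 0" --pt "0 0 0.085 0 0 0" --pt "0 0 0.095 0 0 0" --pt "0 0 0.102 0 0 0" --pt "0 0 0.105 0 0 0"

```text
clock: 12.32
tool_pos: [0.6057, 0.1224, 0.0744]
orientation: [-180.0, 0.0, -163.5]
force: [0.1, 1.1, -1.8]
opening: 0.0296
gripper_force: 30.0
```

Emit:
carry_out --pt "0 0 0.001 0 0 0" --pt "0 0 0.002 0 0 0" --pt "0 0 0.003 0 0 0" --pt "0 0 0.004 0 0 0" --pt "0 0 0.005 0 0 0" --pt "0 0 0.006 0 0 0" --pt "0 0 0.006 0 0 0"

```text
clock: 13.2
tool_pos: [0.6057, 0.1225, 0.0688]
orientation: [-180.0, 0.0, -163.5]
force: [-1.5, -0.5, 2.2]
opening: 0.0295
gripper_force: 30.0
```

Contact came at the seated height. Releasing and moving up.

Emit:
carry_out --pt "0 0 0 0 0 0" --pt "0 0 0 0 0 0" --pt "0 0 0 0 0 0" --pt "0 0 0 0 0 0" --pt "0 0 0 0 0 0" --pt "0 0 0 0 0 0" --pt "0 0 0 0 0 0" --pt "0 0 0 0 0 0" --grip 1

```text
clock: 14.2
tool_pos: [0.6056, 0.1225, 0.0686]
orientation: [180.0, 0.0, -163.5]
force: [0.0, -0.2, -0.1]
opening: 0.0872
gripper_force: 0.0
```

Emit:
carry_out --pt "0 0 -0.01 0 0 0" --pt "0 0 -0.03 0 0 0" --pt "0 0 -0.06 0 0 0" --pt "0 0 -0.09 0 0 0" --pt "0 0 -0.12 0 0 0" --pt "0 0 -0.14 0 0 0" --pt "0 0 -0.15 0 0 0" --pt "0 0 -0.15 0 0 0"

```text
clock: 15.2
tool_pos: [0.6058, 0.1226, 0.2192]
orientation: [180.0, 0.1, -163.5]
force: [-0.5, 1.2, -0.9]
opening: 0.0878
gripper_force: 0.0
```

```bash
python3 - <<'E'
from h import *
import cv2
print(proj("scene",[.606,.1225,.110]),proj("scene",[.606,.1225,.116]))
b=viewer.snapshot("scene")[:,:,::-1]
cv2.imwrite("pics/s3.png",cv2.resize(b[160:320,360:520],None,fx=3.5,fy=3.5))
E
```

```text
[433.45673192 239.0438394 ] [433.95278675 235.95460307]
```

View pics/s3.png

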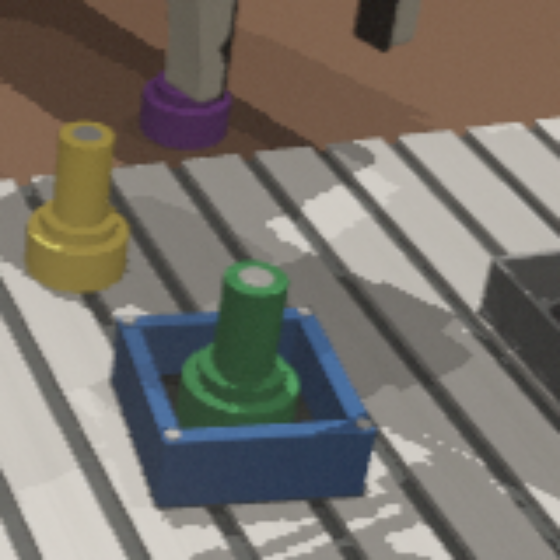

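Green stands upright in the nest. Its cap at crop (256,277), which is image (433,239), matches the predicted seated position of (433.5,239.0). The gripper is clear and yellow has not moved.

```bash
python3 -c "
from plant import workorder
print(workorder.close_job())"
```

```text
the job is handed in; nothing more can be done
None
```

The job is handed in: the fingers touched the bare floor of the empty nest first, then the green piece was set upright on that floor and released, and the yellow piece stayed where it was; no verdict was returned.

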